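# Free the seized knob and square the note pad

### The arm

A 6-joint arm with a two-finger parallel gripper is mounted at the origin on a cart in front of the work surface, level with it; the furniture and walls round the work are solid. World frame = base frame: x ahead of the robot, y to its left, z up, the work surface at z = 0. Lengths are in mm, angles in rad, forces in N, time in s.
With the tool pointing down it reaches from about 400 to 925 mm from the base axis. Payload 12.5 kg.
Tool frame: the origin (TCP) lies at the very end of the fingers, on their centre line; the grasp point (between the pads) lies 19 mm behind it; z points along the fingers, x is the direction in which the jaws open and shut, and the axes are right-handed (so a half turn about z gives the same grasp; the last joint's range is limited). The gripper opens to 95 mm and grips with 3 to 60 N. Pads are 20 mm wide; open, the fingers measure 119 mm over their backs; the gripper's body (75 mm by 180 mm) begins 59 mm behind the grasp point.
Start: joints at [-1.448, 0.491, 1.559, -0, 1.092, -0.106], TCP at [141.778, -608.725, 214.661] pointing down, gripper open.
Joint ranges: [-3.1, 3.1], [-0.84, 2.19], [0.05, 2.79], [-1.13, 4.28], [0.06, 2.93], [-2.69, 2.69]. Speed limits (rad/s): [2.22, 2.22, 2.79, 3.14, 3.14, 3.14].

### API

Orientations are given as [roll, pitch, yaw] about the fixed x, y, z axes, in that order (R = Rz(yaw) Ry(pitch) Rx(roll)).
In Python, from cell import state, viewer, ticket, look_for, regions_of gives the robot as it stands.
- The arm moves only by the shell command python3 -m inch 'ROWS'. ROWS is JSON, a list of rows, each a list of 7 numbers: the turn, a rotation vector about the world's x, y, z in degrees, then the shift along the world's x, y, z in mm, then the opening, from -1 (shut) to 1 (fully open). In form: [[rx, ry, rz, tx, ty, tz, hand], ...]. A call has 1 to 10 rows; each row shifts and turns the commanded pose from where the row before left it; what a row does not reach is not made up. A row lasts 1/10 s, in which the tool goes at most 50 mm and 8.59 degrees, less where a joint would pass 70% of its speed; a pose out of reach is approached as far as the arm can. A call with a gripper value outside its range is refused whole. The fingers move at their own pace and stop on an object; the grip force is fixed at half the most. Time passes only in rows, so rows that do not move let the fingers close. It gives the time, the measured TCP pose, the force and the opening at its end, in the units of the state.
- state(): the state, without advancing time (a new reading comes with each control period).
- viewer.read_camera(name): name is "scene" or "top"; returns a dict with "color" (420x560x3 uint8, red, green, blue), "depth" (420x560 float32, mm along the optical axis (not along the pixel's ray), 0 where there is no reading), "fx", "fy", "cx", "cy" (pixels), "position" and "orientation" of the camera in the world. Camera axes: x right, y down, z forward; pixel columns grow to the right and rows downward; lengths in mm; the calibration is good to about 2 mm. A picture is of the moment at which its call begins.
- ticket.job_done(): hands the job in, once; it reports no verdict.
Trained networks look in the newest picture that a camera, given by its name, has taken for a name from the list of things; names that differ only in an ending like _2 or _b are one class to them, and where a whole thing is asked for, a point or a joint stands for the part that bears it (a point fixed in the world has none). Each returns a list of dicts, best first, with "score" (0 to 1); they miss things now and then, are a little off and sometimes report something else, mostly with a low value. They report only what shows in the picture. A call takes as long as a camera call. They do not tell look-alikes from the thing itself.
- look_for(name, camera): "box" ([left, top, right, bottom] as shares, 0 to 1, of the picture: columns of its width, rows of its height, round what is visible of it).
- regions_of(name, camera): "pixels" (420x560 bool, what is visible of it) and "box" ([left, top, right, bottom] as shares, 0 to 1, of the picture: columns of its width, rows of its height, round what is visible of it).
The state is a dict: "t": time; "joints": joint angles; "qvel": joint speeds; "tau": joint torques, N m; "eef_pos": TCP position; "tcp_rot": TCP orientation; "ft_force": force on the tool from outside, world axes, zero at the start; "moment": the same for the moment, N m; "opening": opening from 0.0 (shut) to 1.0 (fully open).
Only numpy, scipy, OpenCV 4.12 (cv2) and the standard library are available. Lean on these libraries where they do the work, as an engineer would, in place of code of your own. Each camera call takes 0.05 s, during which the arm holds its last target. There are 200 camera calls.

### The job

The red knob that drives the guide of the squaring jig has seized. Break it loose with a short firm clockwise twist, then turn it on freely until the guide has pushed the note pad square and flush against the fence, and press it home lightly for a moment, feeling for it, without squashing the pad. Leave the guide resting against the squared pad and let go; leave the mug, the glue stick and the binder clip alone.

Things in the scene. Friction and masses are not known exactly. Their poses are not given: they have to be found in the camera images.
- jig: Squaring jig fixed to the worktop: grey bed 163 (its x) x 260 mm (y), upper face 10 mm above its origin, which is on the worktop near the bed's middle. x points from the front to the back, z up. A blue gear housing (48 x 78 mm, top 36 mm above the worktop) with the knob stands at the front at x -82 to -34 mm, y 22 to 100 mm. Place and heading vary
- guide: Guide: upright aluminium plate 105 mm long (jig x), top 26 mm above the bed, sprung on a steel rack behind it. Moves only along the jig's y, towards the fence (-y), 20 mm per rad of the knob. Once the pad is seated its springs yield 1 mm per 4 N, at most 6 mm; 10 N on the pad is felt as 0.2 N m at the knob. Stays where left. Origin: on its pushing face at bed height; axes as the jig's
- guide_face (a point): Point on the guide's pushing face (towards jig -y), 6 mm above the bed, opposite the middle of the pad; axes as the jig's. The fence it works against is a fixed aluminium bar 26 mm high at the jig's -y end, facing +y; its face is set anew each time between y = -99 and -85 mm in the jig and is not measured, so where the pad seats must be felt (or seen)
- knob (a joint): Angle of the knob: 0 as found, growing as it is turned clockwise seen from above, up to 3.2 rad. Seized: after about 0.1 rad of play it takes 0.5 to 0.6 N m, most near 0.2 rad; this dies away by 0.4 rad, where it may jump on a little, and from 0.6 rad it turns freely (about 0.05 N m) until the pad seats, at 1.4 to 2.2 rad
- knob_grip (a point): Middle of the knob's grip on its vertical axis, 60 mm above the worktop: a red upright bar 44 mm long (this point's x), 13 mm thick (its y), from 45 to 72 mm above the worktop, on a black disc 34 mm across whose upper side is 45 mm above the worktop. Turns with the knob; at angle 0 the bar lies along the jig's x
- pad: Square pad of sticky notes, 76 x 76 mm, 10 to 14 mm high, about 0.12 kg, lying loose and a little askew on the bed between guide and fence. Origin: centre of its underside
- mug: White spotted mug, 82 mm wide, 91 mm high, bystander; origin centre of its underside
- glue_stick: White glue stick with black cap lying on its side, 25 x 90 mm, bystander; origin centre of its underside
- clip: Large black binder clip lying on its side, 57 x 41 x 17 mm, bystander; origin centre of its underside
Not all that is in view belongs to the job. There is more than one size of the pad; the job needs the largest.

How it is judged:
By the outcome, as a careful person would: the job done as asked, in the order asked, and still so for the second after the job is handed in, with the robot touching nothing.
It also fails if it takes over 51 s, if anything falls off the work surface, if the arm or the gripper's body presses on something with over 40 N, if the wrist force passes 120 N, or if a joint passes its speed limit or range.

## Working session

There is one attempt and no reset: what is moved stays moved. The work goes in short steps, Python scripts to look and compute and a shell command to move; the robot and the scene stay as the last step left them, time stands still between calls to the robot, and variables do not carry over. Pictures are saved under pics/ and viewed, on a budget of 10 in all, crops included, one or two more only if the job needs it, and the job is handed in when it is done.

```bash
mkdir -p pics; cat > h.py <<'E'
import numpy as np, cv2
from scipy.spatial.transform import Rotation as R
from cell import state, viewer, ticket, look_for, regions_of
def Rm(o):
    o=np.array(o,float)
    return o if o.shape==(3,3) else R.from_euler('xyz',o).as_matrix()
def world(c):
    v,u=np.mgrid[0:420,0:560]; d=c['depth']
    p=np.stack([(u-c['cx'])/c['fx']*d,(v-c['cy'])/c['fy']*d,d],-1)
    return p@Rm(c['orientation']).T+np.array(c['position'])
def shot(cam,name):
    c=viewer.read_camera(cam); cv2.imwrite(f'pics/{name}.png',c['color'][:,:,::-1]); return c
E
python3 - <<'E'
from h import *
s=state();print({k:np.round(v,3) for k,v in s.items()})
for cam in('top','scene'):
    c=shot(cam,cam+'1'); w=world(c); print(cam,c['position'],c['orientation'],c['fx'])
    for n in('jig','knob','knob_grip','guide','pad','mug','glue_stick','clip'):
        for r in regions_of(n,cam)[:3]:
            m=r['pixels']&(c['depth']>0); 
            q=w[m]; v,u=np.nonzero(m)
            if len(q): print(n,round(r['score'],2),len(q),'px',u.mean().round(),v.mean().round(),'med',np.median(q,0).round(),'lo',np.percentile(q,2,0).round(),'hi',np.percentile(q,98,0).round())
E
```

```text
{'t': np.float64(0.0), 'joints': array([-1.448,  0.492,  1.559, -0.   ,  1.092, -0.106]), 'qvel': array([ 0.001,  0.001, -0.002,  0.   ,  0.001,  0.   ]), 'tau': array([-0.0000e+00, -6.1263e+01, -2.5818e+01,  6.9000e-02,  4.8000e-02,
       -0.0000e+00]), 'eef_pos': array([ 141.753, -608.463,  214.058]), 'tcp_rot': array([-3.141e+00,  1.000e-03, -1.342e+00]), 'ft_force': array([ 0.311, -0.208,  0.531]), 'moment': array([-0.023, -0.002, -0.009]), 'opening': np.float64(1.001)}
top [ 286.00775042   88.6710239  1506.78793669] [-2.9780052  -0.02634538 -1.54394451] 516.0507193289851
jig 0.65 3812 px 268.0 213.0 med [510.  83.  12.] lo [435. -63.   4.] hi [612. 187.  52.]
knob_grip 0.69 124 px 254.0 221.0 med [487. 112.  69.] lo [468.  99.  42.] hi [506. 127.  78.]
guide 0.55 20 px 272.0 187.0 med [592.  64.  37.] lo [580.  59.   7.] hi [602.  67.  43.]
pad 0.81 642 px 287.0 202.0 med [551.  19.  22.] lo [513. -16.  15.] hi [589.  54.  28.]
pad 0.62 302 px 353.0 206.0 med [ 547. -179.    8.] lo [ 518. -207.    1.] hi [ 574. -150.   16.]
pad 0.51 322 px 352.0 243.0 med [ 437. -174.    8.] lo
[... 471 characters left out ...]
. 106.  11.] lo [430. -48.   3.] hi [609. 192.  68.]
knob 0.66 148 px 276.0 219.0 med [483. 121.  58.] lo [465. 108.  34.] hi [508. 131.  74.]
knob_grip 0.44 152 px 276.0 218.0 med [483. 120.  61.] lo [465. 107.  41.] hi [505. 130.  74.]
pad 0.9 463 px 284.0 202.0 med [546.  23.  21.] lo [510. -17.  12.] hi [588.  59.  25.]
pad 0.53 190 px 353.0 194.0 med [ 433. -170.    7.] lo [ 405. -198.    1.] hi [ 461. -137.   12.]
pad 0.52 184 px 327.0 178.0 med [ 542. -172.    7.] lo [ 515. -202.    0.] hi [ 574. -144.   12.]
mug 0.58 1537 px 162.0 278.0 med [534. 463.  56.] lo [496. 402.   6.] hi [575. 502.  91.]
clip 0.8 183 px 225.0 281.0 med [444. 342.  16.] lo [431. 320.  -1.] hi [459. 358.  21.]
```

```bash
python3 - <<'E'
from h import *
a=cv2.imread('pics/top1.png')[150:280,190:420]; b=cv2.imread('pics/scene1.png')[130:310,130:400]
a=cv2.resize(a,(790,300*790//790),interpolation=cv2.INTER_CUBIC) if 0 else cv2.resize(a,None,fx=3.4,fy=3.4,interpolation=cv2.INTER_CUBIC)
cv2.imwrite('pics/topc.png',a); cv2.imwrite('pics/scenec.png',cv2.resize(b,None,fx=2.9,fy=2.9,interpolation=cv2.INTER_CUBIC))
E
```

```text
(no output)
```

View pics/topc.png

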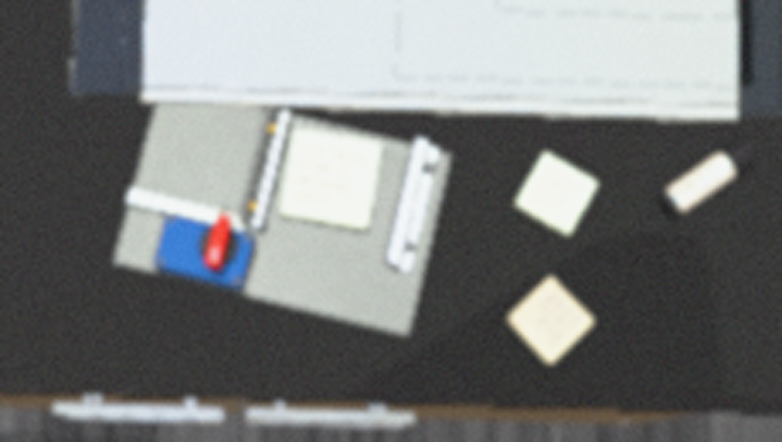

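View pics/scenec.png

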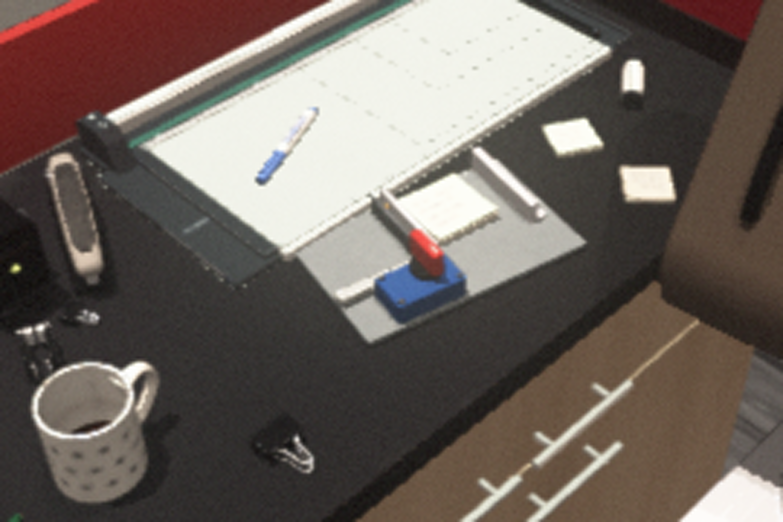

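```bash
cat >> h.py <<'E'
def red(c,zlo=40,zhi=85):
    w=world(c); k=c['color'].astype(int); m=(k[...,0]>110)&(k[...,1]<75)&(k[...,2]<75)&(w[...,2]>zlo)&(w[...,2]<zhi)&(abs(w[...,0]-487)<60)&(abs(w[...,1]-115)<60)
    return w[m]
E
python3 - <<'E'
from h import *
for cam in('top','scene'):
    c=viewer.read_camera(cam); q=red(c,62)
    if len(q):
        r=cv2.minAreaRect(q[:,:2].astype(np.float32)); e=np.linalg.eigh(np.cov(q[:,:2].T))[1][:,1]
        print(cam,len(q),'mean',q.mean(0).round(1),'mid',(q.min(0)/2+q.max(0)/2).round(1),r,'ang',np.degrees(np.arctan(e[1]/e[0])))
    w=world(c)
    for r in regions_of('jig',cam)[:1]:
        p=w[r['pixels']&(abs(w[...,2]-10)<6)]; print('jig rect',cv2.minAreaRect(p[:,:2].astype(np.float32)))
    for r in regions_of('pad',cam)[:3]:
        p=w[r['pixels']]; p=p[p[:,2]>np.median(p[:,2])-4]; print('pad rect',cv2.minAreaRect(p[:,:2].astype(np.float32)),np.median(p[:,2]))
    # bed by colour/height within fence zone
    m=(w[...,2]>29)&(w[...,2]<44)&(abs(w[...,0]-540)<90)&(abs(w[...,1]-20)<110)
    n,l=cv2.connectedComponents(m.astype(np.uint8))
    for i in range(1,n):
        p=w[l==i]
        if len(p)>25: print('tall',len(p),p.mean(0).round(),cv2.minAreaRect(p[:,:2].astype(np.float32)))
E
```

```text
top 22 mean [485.  110.1  70.5] mid [483.  111.5  69.9] ((483.07843017578125, 113.25872039794922), (11.823568344116211, 34.06698226928711), 77.54171752929688) ang -6.127830042702961
jig rect ((526.2876586914062, 56.735504150390625), (261.36334228515625, 166.405029296875), 77.09367370605469)
pad rect ((435.6279602050781, 36.84320068359375), (74.7056884765625, 311.7234191894531), 81.04946899414062) 22.22492183107954
pad rect ((358.333251953125, -61.46307373046875), (55.28830337524414, 328.6763610839844), 35.27057647705078) 9.08920963802916
pad rect ((547.2843627929688, -179.2130126953125), (53.34322738647461, 52.082725524902344), 60.442874908447266) 9.33899598387461
tall 44 [574.  80.  34.] ((573.859619140625, 79.96270751953125), (4.815799713134766, 74.21819305419922), 77.52819061279297)
tall 73 [557.  70.  37.] ((556.1632080078125, 70.10321044921875), (6.02886962890625, 103.94601440429688), 77.43313598632812)
tall 128 [531. -46.  37.] ((532.2227172851562, -46.783485412597656), (10.17713737487793, 108.60323333740234), 77.64507293701172)
tall 159 [479. 103.  37.] ((495.307861328125, 104
[... 562 characters left out ...]
25, 1054.9708251953125), 46.13173294067383) 20.704377838627522
pad rect ((140.97665405273438, 269.088623046875), (58.847286224365234, 1116.983642578125), 33.64775466918945) 7.3080738145976625
tall 105 [526. -42.  35.] ((529.1627807617188, -43.83616638183594), (12.652240753173828, 110.75350189208984), 78.67357635498047)
tall 57 [567.  70.  35.] ((557.9876098632812, 71.24758911132812), (7.651087760925293, 101.80928802490234), 77.59098052978516)
tall 40 [569.  83.  32.] ((571.2005004882812, 82.55044555664062), (7.459483623504639, 77.60955810546875), 78.65838623046875)
tall 101 [466. 110.  36.] ((472.28521728515625, 109.9898452758789), (38.833072662353516, 39.093406677246094), 80.86073303222656)
```

```bash
python3 -m inch '[[0,0,7.7,37,25,0,0],[0,0,7.7,37,25,0,0],[0,0,7.7,37,25,0,0],[0,0,7.7,37,25,0,0],[0,0,7.7,37,25,0,0],[0,0,7.7,37,25,0,0],[0,0,7.7,37,25,0,0],[0,0,7.7,37,25,0,0],[0,0,7.7,37,25,0,0],[0,0,7.7,9,46,0,0]]'
python3 -m inch '[[0,0,7.7,0,45,0,0],[0,0,7.7,0,45,0,0],[0,0,7.7,0,45,0,0],[0,0,7.7,0,45,0,0],[0,0,7.7,0,45,0,0],[0,0,7.7,0,45,0,0],[0,0,7.7,0,45,-10,0],[0,0,7.7,0,45,-20,0],[0,0,7.7,0,45,-20,0],[0,0,7.7,0,45,-20,0]]'
python3 -m inch '[[0,0,0,0,0,0,0]]'
python3 - <<'E'
from h import *
s=state();print({k:np.round(s[k],3) for k in('t','joints','eef_pos','tcp_rot','ft_force','moment','opening')})
for cam in('top','scene'):
    c=shot(cam,cam+'2')
    q=red(c,45); print(cam,len(q),q.mean(0).round(1) if len(q) else '', q.min(0).round(),q.max(0).round())
a=cv2.imread('pics/scene2.png')[130:280,190:390]
cv2.imwrite('pics/s2c.png',cv2.resize(a,None,fx=3.5,fy=3.5,interpolation=cv2.INTER_CUBIC))
E
```

```text
t: 2.2
eef_pos: [486.6, -337.6, 214.2]
tcp_rot: [3.141, -0.001, 0.008]
ft_force: [0.7, 0.6, -1.3]
opening: 0.503
t: 3.2
eef_pos: [483.6, 114.1, 144.2]
tcp_rot: [3.141, -0.0, 1.351]
ft_force: [1.4, -0.2, -0.1]
opening: 0.498
t: 3.3
eef_pos: [482.4, 116.2, 142.7]
tcp_rot: [-3.138, 0.0, 1.355]
ft_force: [-0.5, -0.7, 0.0]
opening: 0.497
{'t': np.float64(3.3), 'joints': array([ 1.030e-01,  4.070e-01,  1.949e+00,  1.000e-03,  7.890e-01,
       -1.252e+00]), 'eef_pos': array([482.398, 116.2  , 142.696]), 'tcp_rot': array([-3.138,  0.   ,  1.355]), 'ft_force': array([-0.49 , -0.659,  0.03 ]), 'moment': array([ 0.065, -0.127, -0.039]), 'opening': np.float64(0.497)}Traceback (most recent call last):
  File "<stdin>", line 5, in <module>
    return umr_minimum(a, axis, None, out, keepdims, initial, where)
ValueError: zero-size array to reduction operation minimum which has no identity
```

```bash

python3 - <<'E'
from h import *
c=shot('scene','scene2'); q=red(c,45); print(len(q),q.mean(0).round(1),q.min(0).round(),q.max(0).round())
a=cv2.imread('pics/scene2.png')[130:280,190:390]
cv2.imwrite('pics/s2c.png',cv2.resize(a,None,fx=3.5,fy=3.5,interpolation=cv2.INTER_CUBIC))
E
```

```text
10 [497.3 115.5  68.7] [480. 112.  58.] [505. 118.  76.]
```

View pics/s2c.png

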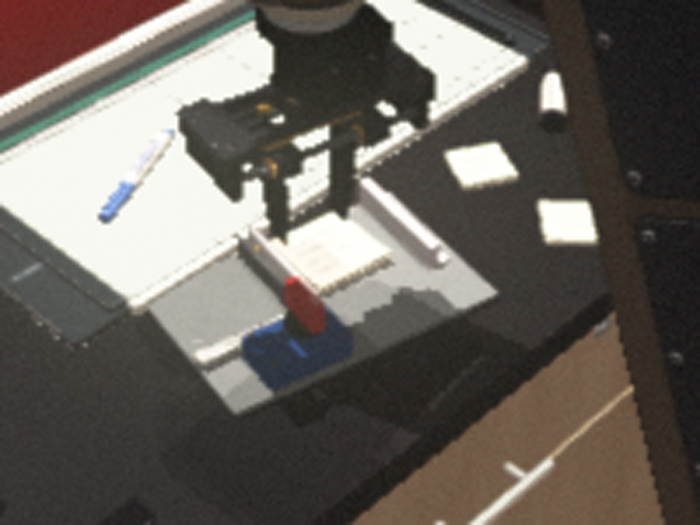

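```bash
python3 -m inch '[[0,0,0.4,0,1,-25,0],[0,0,0,0,1,-25,0],[0,0,0,0,1,-25,0],[0,0,0,0,0,-20,0],[0,0,0,0,0,0,0]]'
python3 -m inch '[[0,0,0,0,0,0,-0.5],[0,0,0,0,0,0,-1],[0,0,0,0,0,0,-1],[0,0,0,0,0,0,-1],[0,0,0,0,0,0,-1]]'
python3 -c "
from h import *
s=state();print({k:np.round(s[k],3) for k in('eef_pos','tcp_rot','ft_force','moment','opening')})"
```

```text
t: 3.9
eef_pos: [483.4, 113.8, 48.5]
tcp_rot: [-3.139, 0.001, 1.35]
ft_force: [-0.3, -0.5, 0.0]
opening: 0.501
t: 4.4
eef_pos: [483.8, 115.1, 50.1]
tcp_rot: [3.141, 0.0, 1.353]
ft_force: [-4.6, -25.0, 10.7]
opening: 0.137
{'eef_pos': array([483.845, 115.134,  50.149]), 'tcp_rot': array([3.141, 0.   , 1.353]), 'ft_force': array([ -4.62 , -25.045,  10.666]), 'moment': array([-4.824,  0.585,  0.013]), 'opening': np.float64(0.137)}
```

```bash
python3 -m inch '[[0,0,0,-0.3,-1.5,0,-1],[0,0,0,0,0,0,-1],[0,0,0,0,0,0,-1]]'; python3 -c "
from h import *
s=state();print({k:np.round(s[k],3) for k in('eef_pos','tcp_rot','ft_force','moment','opening')})"
```

```text
t: 4.7
eef_pos: [483.8, 114.5, 50.2]
tcp_rot: [3.141, -0.001, 1.353]
ft_force: [-0.2, 7.8, 4.3]
opening: 0.137
{'eef_pos': array([483.827, 114.535,  50.177]), 'tcp_rot': array([ 3.141e+00, -1.000e-03,  1.353e+00]), 'ft_force': array([-0.192,  7.785,  4.281]), 'moment': array([ 1.549, -0.072, -0.046]), 'opening': np.float64(0.137)}
```

```bash
cat > st.py <<'E'
from h import *
s=state();y=s['tcp_rot'][2];f=s['ft_force'];j=np.array([np.cos(y),np.sin(y)]);b=np.array([-j[1],j[0]])
print('xyz',np.round(s['eef_pos'],1),'turned deg',round(77.5-np.degrees(y),1),'F',np.round(f,1),'Fjaw',round(j@f[:2],1),'jaw',j.round(2),'Fbar',round(b@f[:2],1),'M',np.round(s['moment'],3),'op',round(float(s['opening']),3),'j6',round(s['joints'][5],2))
E
python3 -m inch '[[0,0,-4,0,0.3,0,-1],[0,0,-8,0,0,0,-1],[0,0,-4,0,0,0,-1]]'; python3 st.py
```

```text
t: 5.0
eef_pos: [483.8, 115.0, 50.1]
tcp_rot: [3.141, -0.001, 1.07]
ft_force: [0.4, 10.9, 3.6]
opening: 0.141
xyz [483.8 115.   50.1] turned deg 16.2 F [ 0.4 10.9  3.6] Fjaw 9.8 jaw [0.48 0.88] Fbar 4.8 M [ 1.889 -0.055  0.721] op 0.141 j6 -0.97
```

```bash
python3 -m inch '[[0,0,-7,0.2,0.4,0,-1],[0,0,-7,0,0,0,-1],[0,0,0,0,0,0,-1]]'; python3 st.py
```

```text
t: 5.3
eef_pos: [484.3, 115.5, 50.2]
tcp_rot: [3.141, -0.002, 0.824]
ft_force: [0.3, 9.6, 2.9]
opening: 0.136
xyz [484.3 115.5  50.2] turned deg 30.3 F [0.3 9.6 2.9] Fjaw 7.2 jaw [0.68 0.73] Fbar 6.3 M [ 1.581 -0.275 -0.251] op 0.136 j6 -0.73
```

```bash
python3 -m inch '[[0,0,-4,0.3,0.3,0,-1],[0,0,-4,0,0,0,-1],[0,0,-4,0,0,0,-1],[0,0,-4,0,0,0,-1],[0,0,0,0,0,0,-1]]'; python3 st.py
```

```text
t: 5.8
eef_pos: [484.8, 115.9, 50.2]
tcp_rot: [3.141, -0.003, 0.547]
ft_force: [1.8, 11.3, 1.9]
opening: 0.135
xyz [484.8 115.9  50.2] turned deg 46.1 F [ 1.8 11.3  1.9] Fjaw 7.5 jaw [0.85 0.52] Fbar 8.7 M [ 2.094 -0.425 -0.057] op 0.135 j6 -0.45
```

```bash
python3 -m inch '[[0,0,-4,0.2,0.7,0,-1],[0,0,-4,0,0,0,-1],[0,0,-4,0,0,0,-1],[0,0,-4,0,0,0,-1],[0,0,-2,0,0,0,-1],[0,0,0,0,0,0,-1]]'; python3 st.py; python3 - <<'E'
from h import *
c=shot('scene','scene3'); 
a=c['color'][130:280,190:390,::-1]
cv2.imwrite('pics/s3c.png',cv2.resize(a,None,fx=3.5,fy=3.5,interpolation=cv2.INTER_CUBIC))
E
```

```text
t: 6.4
eef_pos: [485.4, 116.2, 50.2]
tcp_rot: [-3.141, -0.003, 0.234]
ft_force: [3.4, 6.6, 1.2]
opening: 0.135
xyz [485.4 116.2  50.2] turned deg 64.1 F [3.4 6.6 1.2] Fjaw 4.9 jaw [0.97 0.23] Fbar 5.6 M [ 1.222 -0.749 -0.069] op 0.135 j6 -0.13
```

View pics/s3c.png

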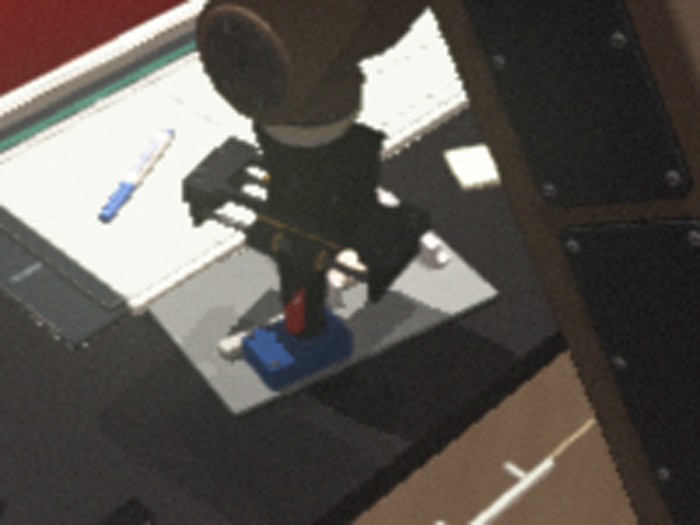

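```bash
for i in 1; do python3 -m inch '[[0,0,-2,0.3,0.4,0,-1],[0,0,-2,0,0,0,-1],[0,0,-2,0,0,0,-1],[0,0,-2,0,0,0,-1]]' >/dev/null; python3 st.py; python3 -m inch '[[0,0,-2,0,0,0,-1],[0,0,-2,0,0,0,-1]]'>/dev/null; python3 st.py;  python3 -m inch '[[0,0,-2,0,0,0,-1],[0,0,-1,0,0,0,-1]]'>/dev/null; python3 st.py; done
```

```text
xyz [485.7 116.3  50.2] turned deg 72.1 F [3.7 3.  1.5] Fjaw 3.9 jaw [1.   0.09] Fbar 2.7 M [ 0.558 -0.823  0.069] op 0.131 j6 0.01
xyz [485.8 116.3  50.2] turned deg 76.1 F [4.1 3.3 0.3] Fjaw 4.2 jaw [1.   0.03] Fbar 3.2 M [ 0.647 -0.878  0.079] op 0.135 j6 0.08
xyz [486.  116.3  50.2] turned deg 79.1 F [3.6 3.  0.6] Fjaw 3.6 jaw [ 1.   -0.03] Fbar 3.1 M [ 0.54  -0.945  0.03 ] op 0.135 j6 0.13
```

```bash
python3 -m inch '[[0,0,-2,0.2,0.1,0,-1],[0,0,-2,0,0,0,-1]]' >/dev/null; python3 st.py; python3 -m inch '[[0,0,-2,0,0,0,-1]]'>/dev/null; python3 st.py;  python3 -m inch '[[0,0,-2,0,0,0,-1]]'>/dev/null; python3 st.py; python3 -m inch '[[0,0,-2,0,0,0,-1]]'>/dev/null; python3 st.py
```

```text
xyz [486.1 116.3  50.2] turned deg 83.1 F [5.1 2.1 0.9] Fjaw 4.9 jaw [ 1.  -0.1] Fbar 2.6 M [ 0.41  -0.951  0.111] op 0.134 j6 0.2
xyz [486.2 116.3  50.2] turned deg 85.1 F [4.2 1.7 0.9] Fjaw 4.0 jaw [ 0.99 -0.13] Fbar 2.3 M [ 0.402 -1.031  0.16 ] op 0.137 j6 0.23
xyz [486.3 116.3  50.2] turned deg 87.1 F [5.  1.4 0.4] Fjaw 4.7 jaw [ 0.99 -0.17] Fbar 2.2 M [ 0.29  -1.138  0.071] op 0.139 j6 0.27
xyz [486.3 116.3  50.2] turned deg 89.1 F [ 5.8  1.6 -0.1] Fjaw 5.4 jaw [ 0.98 -0.2 ] Fbar 2.7 M [ 0.286 -1.11   0.045] op 0.135 j6 0.3
```

```bash
for i in 1; do :; done; python3 -m inch '[[0,0,-2,0.3,0,0,-1]]' >/dev/null; python3 st.py; python3 -m inch '[[0,0,-2,0,0,0,-1]]'>/dev/null; python3 st.py;  python3 -m inch '[[0,0,-2,0,0,0,-1]]'>/dev/null; python3 st.py; python3 -m inch '[[0,0,-2,0,0,0,-1]]'>/dev/null; python3 st.py;  python3 - <<'E'
from h import *
c=shot('scene','scene4'); w=world(c)
a=c['color'][150:270,230:390,::-1]
cv2.imwrite('pics/s4c.png',cv2.resize(a,None,fx=4.5,fy=4.5,interpolation=cv2.INTER_CUBIC))
E
```

```text
xyz [486.5 116.3  50.2] turned deg 91.1 F [3.9 1.6 1.6] Fjaw 3.4 jaw [ 0.97 -0.23] Fbar 2.5 M [ 0.277 -0.791  0.051] op 0.133 j6 0.34
xyz [486.5 116.2  50.2] turned deg 93.1 F [4.7 1.5 1.1] Fjaw 4.1 jaw [ 0.96 -0.27] Fbar 2.8 M [ 0.243 -1.008  0.061] op 0.132 j6 0.37
xyz [486.6 116.2  50.2] turned deg 95.1 F [5.1 1.2 0.5] Fjaw 4.5 jaw [ 0.95 -0.3 ] Fbar 2.7 M [ 0.165 -1.085  0.08 ] op 0.137 j6 0.41
xyz [486.6 116.2  50.2] turned deg 97.1 F [ 4.9  0.2 -0.8] Fjaw 4.6 jaw [ 0.94 -0.33] Fbar 1.8 M [ 0.065 -1.045  0.077] op 0.133 j6 0.44
```

View pics/s4c.png

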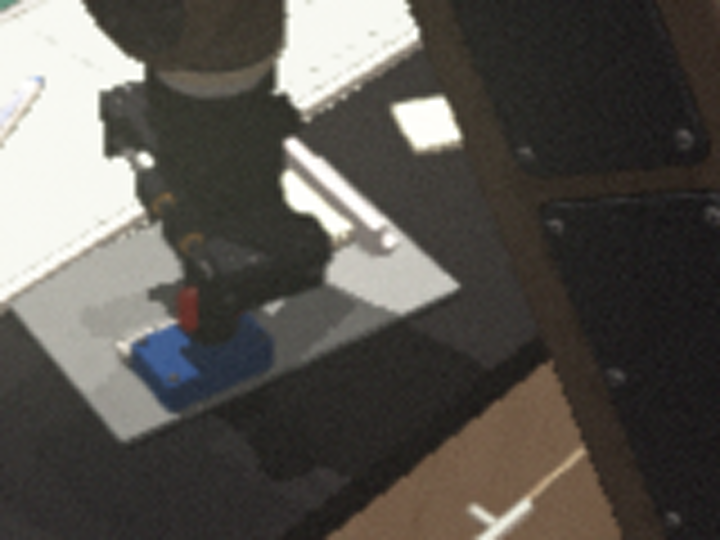

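```bash
for k in 1; do python3 -m inch '[[0,0,-2,0.2,0,0,-1]]' >/dev/null; python3 st.py; python3 -m inch '[[0,0,-2,0,0,0,-1]]'>/dev/null; python3 st.py;  python3 -m inch '[[0,0,-2,0,0,0,-1]]'>/dev/null; python3 st.py; done
```

```text
xyz [486.7 116.2  50.2] turned deg 99.0 F [4.  1.  0.6] Fjaw 3.3 jaw [ 0.93 -0.37] Fbar 2.4 M [ 0.069 -0.873  0.014] op 0.131 j6 0.48
xyz [486.8 116.2  50.2] turned deg 101.1 F [5.7 0.2 0.6] Fjaw 5.1 jaw [ 0.92 -0.4 ] Fbar 2.5 M [-0.033 -1.056  0.065] op 0.132 j6 0.51
xyz [486.9 116.1  50.2] turned deg 103.1 F [ 5.5 -0.5 -0.7] Fjaw 5.1 jaw [ 0.9  -0.43] Fbar 1.9 M [-0.052 -1.039  0.136] op 0.134 j6 0.55
```

```bash
python3 -m inch '[[0,0,-2,0,0,0,-1]]' >/dev/null; python3 st.py; python3 -m inch '[[0,0,-2,0,0,0,-1]]'>/dev/null; python3 st.py;  python3 -m inch '[[0,0,-2,0,0,0,-1]]'>/dev/null; python3 st.py
```

```text
xyz [486.9 116.1  50.2] turned deg 105.0 F [ 4.9 -0.7 -1.4] Fjaw 4.7 jaw [ 0.89 -0.46] Fbar 1.6 M [-0.161 -1.185  0.148] op 0.134 j6 0.58
xyz [487.  116.1  50.2] turned deg 107.0 F [ 5.  -1.7  0.1] Fjaw 5.2 jaw [ 0.87 -0.49] Fbar 1.0 M [-0.231 -1.183  0.227] op 0.133 j6 0.62
xyz [487.  116.   50.2] turned deg 109.0 F [ 6.8 -1.9 -0.3] Fjaw 6.8 jaw [ 0.85 -0.52] Fbar 2.0 M [-0.364 -1.239  0.233] op 0.135 j6 0.65
```

```bash
for m in 1; do python3 -m inch '[[0,0,-1,0.2,0,0,-1],[0,0,0,0,0,0,-1]]' >/dev/null; python3 st.py; python3 -m inch '[[0,0,0,0,0,0,-1],[0,0,0,0,0,0,-1]]'>/dev/null; python3 st.py; python3 -m inch '[[0,0,0,0,0,0,-1],[0,0,0,0,0,0,-1]]'>/dev/null; python3 st.py; done
python3 - <<'E'
from h import *
c=shot('scene','scene5'); w=world(c)
a=c['color'][170:240,260:350,::-1]
cv2.imwrite('pics/s5c.png',cv2.resize(a,None,fx=8,fy=8,interpolation=cv2.INTER_CUBIC))
E
```

```text
xyz [487.1 116.   50.2] turned deg 110.0 F [ 4.9 -1.4  0.1] Fjaw 4.9 jaw [ 0.84 -0.54] Fbar 1.4 M [-0.323 -1.063  0.142] op 0.136 j6 0.67
xyz [487.1 116.   50.2] turned deg 110.0 F [ 5.5 -1.   0.3] Fjaw 5.2 jaw [ 0.84 -0.54] Fbar 2.1 M [-0.27  -1.075  0.158] op 0.136 j6 0.67
xyz [487.1 116.   50.2] turned deg 110.0 F [ 6.1 -1.6 -0.4] Fjaw 6.0 jaw [ 0.84 -0.54] Fbar 1.9 M [-0.228 -1.056  0.159] op 0.133 j6 0.67
```

View pics/s5c.png

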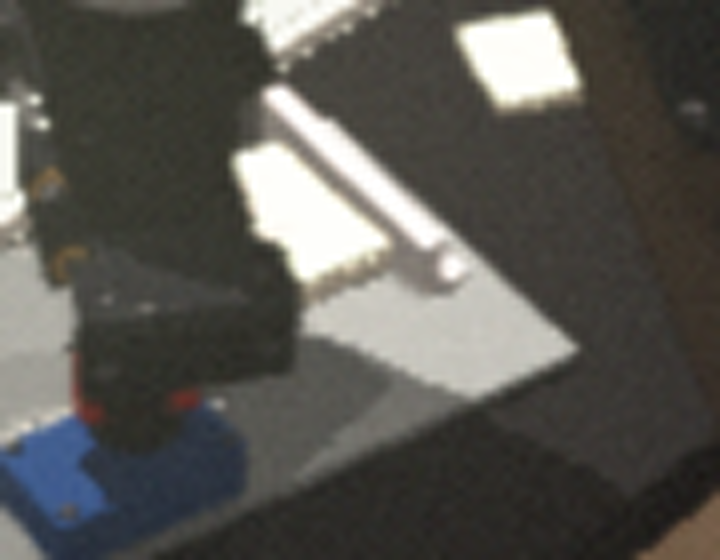

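```bash
python3 -m inch '[[0,0,-1.5,0.2,0,0,-1],[0,0,0,0,0,0,-1],[0,0,0,0,0,0,-1]]' >/dev/null; python3 st.py; python3 -m inch '[[0,0,2,0,0,0,-1],[0,0,2,0,0,0,-1]]' >/dev/null; python3 st.py; python3 -m inch '[[0,0,1.5,0,0,0,-1],[0,0,0,0,0,0,-1],[0,0,0,0,0,0,-1]]'>/dev/null; python3 st.py
```

```text
xyz [487.1 116.   50.2] turned deg 111.5 F [ 5.7 -1.5  0.8] Fjaw 5.6 jaw [ 0.83 -0.56] Fbar 2.0 M [-0.424 -1.131  0.245] op 0.136 j6 0.7
xyz [487.  116.1  50.2] turned deg 107.4 F [ 4.3 -0.8  1.4] Fjaw 4.1 jaw [ 0.87 -0.5 ] Fbar 1.5 M [-0.185 -0.986  0.137] op 0.134 j6 0.62
xyz [487.  116.1  50.2] turned deg 106.0 F [ 4.6 -0.7  1.7] Fjaw 4.4 jaw [ 0.88 -0.48] Fbar 1.6 M [-0.128 -1.06   0.142] op 0.134 j6 0.6
```

```bash
python3 -m inch '[[0,0,1.5,0,0,0,-1],[0,0,0,0,0,0,-1],[0,0,0,0,0,0,-1]]' >/dev/null; python3 st.py; python3 -m inch '[[0,0,0,0,0,0,-0.6],[0,0,0,0,0,0,-0.3],[0,0,0,0,0,0,0],[0,0,0,0,0,0,0],[0,0,0,0,0,0,0]]' ; python3 st.py; python3 -m inch '[[0,0,0,0,0,5,0],[0,0,0,0,0,20,0],[0,0,0,0,0,35,0],[0,0,0,0,0,40,0],[0,0,0,0,0,40,0],[0,0,0,0,-30,20,0],[0,0,0,0,-45,0,0],[0,0,0,0,-45,0,0],[0,0,0,0,-45,0,0],[0,0,0,0,-45,0,0]]';python3 -m inch '[[0,0,0,0,-45,0,0],[0,0,0,0,-45,0,0],[0,0,0,0,-45,0,0],[0,0,0,0,-30,0,0],[0,0,0,0,-20,0,0],[0,0,0,0,0,0,0],[0,0,0,0,0,0,0]]'
python3 - <<'E'
from h import *
for cam in('top','scene'):
    c=shot(cam,cam+'6'); w=world(c)
    q=red(c,45); e=np.linalg.eigh(np.cov(q[:,:2].T))[1][:,1]; print(cam,'knob ang',np.degrees(np.arctan2(e[1],e[0])),len(q))
    m=(w[...,2]>29)&(w[...,2]<44)&(abs(w[...,0]-540)<90)&(abs(w[...,1]-20)<110)
    n,l=cv2.connectedComponents(m.astype(np.uint8))
    for i in range(1,n):
        p=w[l==i]
        if len(p)>25: print('tall',len(p),p.mean(0).round(),cv2.minAreaRect(p[:,:2].astype(np.float32)))
    m=(w[...,2]>17)&(w[...,2]<27)&(abs(w[...,0]-540)<60)&(abs(w[...,1]-5)<70)&(c['color'].min(-1)>170)
    print('pad',m.sum(),cv2.minAreaRect(w[m][:,:2].astype(np.float32)))
for n,cam in(('mug','scene'),('clip','scene'),('glue_stick','top')):
    viewer
    c=viewer.read_camera(cam); r=regions_of(n,cam)
    if r: print(n,np.median(world(c)[r[0]['pixels']],0).round())
a=cv2.imread('pics/top6.png')[165:255,210:340]; b=cv2.imread('pics/scene6.png')[160:270,220:350]
a=cv2.resize(a,(400,277),interpolation=cv2.INTER_CUBIC);b=cv2.resize(b,(400,338),interpolation=cv2.INTER_CUBIC)
cv2.imwrite('pics/end.png',cv2.resize(np.vstack([a,b]),None,fx=0.97,fy=0.97))
cv2.imwrite('pics/end_t.png',cv2.resize(cv2.imread('pics/top6.png')[165:255,210:340],None,fx=6,fy=6,interpolation=cv2.INTER_CUBIC))
E
```

```text
xyz [486.9 116.1  50.2] turned deg 104.5 F [5.5 0.  1.5] Fjaw 4.9 jaw [ 0.89 -0.45] Fbar 2.5 M [-0.112 -1.063  0.141] op 0.133 j6 0.57
t: 11.05
eef_pos: [485.4, 116.0, 49.6]
tcp_rot: [3.141, 0.0, -0.471]
ft_force: [-0.6, 0.5, -0.1]
opening: 0.469
xyz [485.4 116.   49.6] turned deg 104.5 F [-0.6  0.5 -0.1] Fjaw -0.7 jaw [ 0.89 -0.45] Fbar 0.2 M [ 0.    -0.06  -0.021] op 0.469 j6 0.57
t: 12.05
eef_pos: [485.1, -95.7, 210.2]
tcp_rot: [-3.142, -0.001, -0.471]
ft_force: [-0.2, -0.3, -0.0]
opening: 0.503
t: 12.75
eef_pos: [485.4, -278.3, 209.6]
tcp_rot: [-3.141, 0.001, -0.471]
ft_force: [-0.5, 0.1, -0.1]
opening: 0.499
top knob ang 69.81983902655993 35
tall 74 [545.  37.  37.] ((548.2689819335938, 34.72993469238281), (9.607568740844727, 102.49882507324219), 76.00840759277344)
tall 130 [531. -46.  37.] ((532.8076171875, -46.10725021362305), (10.875594139099121, 110.2188720703125), 78.06764221191406)
tall 36 [531.  53.  34.] ((529.0043334960938, 53.464202880859375), (4.287010669708252, 64.04407501220703), 77.6625747680664)
tall 135 [473. 105.  37.] ((481.0080261230469, 107.22737884521484), (41.586544036865234, 48.17302322387695), 77.83234405517578)
pad 635 ((534.4354248046875, 3.3663177490234375), (130.51397705078125, 119.20884704589844), 80.54360961914062)
scene knob ang 65.56541632866895 27
tall 115 [528. -43.  35.] ((529.66259765625, -43.69671630859375), (13.223332405090332, 110.98095703125), 77.28582763671875)
tall 131 [549.  43.  34.] ((548.4564819335938, 43.5012321472168), (21.053890228271484, 105.64958190917969), 78.36943054199219)
tall 116 [468. 113.  36.] ((479.1748962402344, 109.97010040283203), (39.848785400390625, 54.59792709350586), 89.74371337890625)
pad 329 ((533.9957275390625, 6.1533355712890625), (89.6298828125, 101.60345458984375), 74.92900085449219)
mug [532. 461.  55.]
clip [443. 342.  16.]
glue_stick [ 555. -297.   23.]
```

View pics/end_t.png

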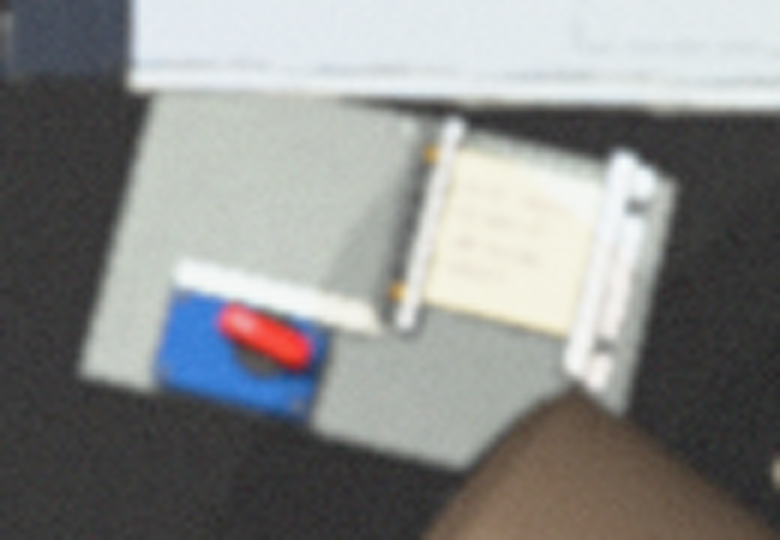

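```bash
python3 -c "
from cell import ticket
print(ticket.job_done())"
```

```text
the job is handed in; nothing more can be done
None
```

I broke the seized knob loose, turned it until the pad was seated against the fence, pressed it home, eased off and let go. The job is handed in at about 13 s of the 51 s; no verdict is reported.

- **Breaking loose:** a short clockwise twist peaked at a measured 0.72 N m, and the knob came free by about 30°.
- **Seating:** it then turned freely at about 0.07 N m. From about 102° (1.78 rad) the torque rose steadily, which is the pad seating.
- **Pressing:** I pressed to 111.5°, about 0.25 N m or roughly 10 N on the pad. I eased back to 104.5° so the guide still rests lightly on the pad, then released and lifted clear.

**Last checks:**
- The final top picture shows the guide, pad and fence in contact and parallel, with the robot touching nothing.
- The guide-to-fence gap works out at about 75 mm, against the 76 mm pad.
- The mug and clip are where they were.

**What disagreed or stayed unclear:**
- **Pad outline:** my numerical fit of the pad failed because it merged with the guide and fence. That it is square rests on the picture and the gap.
- **Glue stick:** it read about 9 mm off its first position. The gripper never came within about 180 mm above the worktop there, so I put this down to the arm partly hiding it, but did not look again.
- **Knob angle:** the cameras gave about 98° and 102°, against 104.5° at the wrist, from only 27 to 35 pixels each. If those are right, the guide may be bearing on the pad only very lightly.

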